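Hold the drive cover over the dough sheeter

ROBOT

A 6-joint arm with a two-finger parallel gripper is mounted at the origin on the work surface. World frame = base frame: x ahead of the robot, y to its left, z up, the work surface at z = 0. Lengths are in mm, angles in rad, forces in N, time in s.
With the tool pointing down it reaches from about 325 to 900 mm from the base axis. Payload 6.1 kg.
Tool frame: the origin (TCP) lies at the very end of the fingers, on their centre line; the grasp point (between the pads) lies 19 mm behind it; z points along the fingers, y is the line along which they close (so a half turn about z gives the same grasp; the last joint's range is limited). The gripper opens to 87 mm and grips with 3 to 60 N. Pads are 19 mm wide; open, the fingers measure 117 mm over their backs; the gripper's body (75 mm by 190 mm) begins 51 mm behind the grasp point.
Start: joints at [1.048, 0.22, 1.526, -0, 1.395, -0.126], TCP at [241.541, 576.432, 193.138] pointing down, gripper open.
Joint ranges: [-2.98, 2.98], [-0.91, 2.08], [0.09, 2.57], [-1.24, 4.39], [0.2, 2.65], [-2.68, 2.68]. Speed limits (rad/s): [2.57, 2.57, 3.01, 3.14, 3.14, 3.14].

INTERFACE

Orientations are given as a rotation vector (axis times angle).
In Python, from plant import * gives the robot as it stands.
- The arm moves only by the shell command python3 -m handwheel 'ROWS'. ROWS is JSON, a list of rows, each an object with "travel": the shift along the world's x, y, z in units of 250 mm (1.0 is 250 mm), a list of three; "twist": the turn, a rotation vector about the world's x, y, z in units of 180 degrees (1.0 is 180 degrees), a list of three; "grip": the finger opening in mm, from 0 to 87. In form: [{"travel": [x, y, z], "twist": [rx, ry, rz], "grip": grip}, ...]. A call has 1 to 8 rows; each row shifts and turns the commanded pose from where the row before left it; what a row does not reach is not made up. A row lasts 1/10 s, in which the tool goes at most 50 mm and 8.59 degrees, less where a joint would pass 70% of its speed; a pose out of reach is approached as far as the arm can. A call with a number of a shift or a turn outside -1 to 1 is refused whole. A call with a gripper value outside its range is refused whole. The fingers move at their own pace and stop on an object; the grip force is fixed at half the most. Time passes only in rows, so rows that do not move let the fingers close. It gives the time, the measured TCP pose, the force, the opening and the grip force at its end, in the units of the state.
- get_state(): the state, without advancing time (a new reading comes with each control period).
- capture(name): name is "side" or "top" or "wrist"; returns a dict with "frame" (400x640x3 uint8, blue, green, red), "K" (3x3 intrinsics, pixels), "camera_from_world" (4x4, takes a point from world to camera coordinates); the wrist camera has in their place "T_tool_cam" (4x4, takes a point from camera to tool coordinates, whose origin is the TCP and whose axes are the flange's). Camera axes: x right, y down, z forward; pixel columns grow to the right and rows downward; lengths in mm; the calibration is good to about 2 mm. A picture is of the moment at which its call begins: read the wrist's pose just before it. There is no depth.
- hand_in(): hands the job in; it is judged then, once.
Trained networks look in the newest picture that a camera, given by its name, has taken for a name from the list of things; names that differ only in an ending like _2 or _b are one class to them, and where a whole thing is asked for, a point or a joint stands for the part that bears it (a point fixed in the world has none). Each returns a list of dicts, best first, with "score" (0 to 1); they miss things now and then, are a little off and sometimes report something else, mostly with a low value. They report only what shows in the picture. A call takes as long as a camera call. They do not tell look-alikes from the thing itself.
- search_frame(camera, query): "box" ([left, top, right, bottom] in pixels, round what is visible of it).
- trace(camera, query): "region" (400x640 bool, what is visible of it) and "box" ([left, top, right, bottom] in pixels, round what is visible of it).
- mark_of(camera, query): "at" ([column, row] in pixels: a listed point, or the origin of a listed thing).
The state is a dict: "time": time; "qpos": joint angles; "qvel": joint speeds; "effort": joint torques, N m; "ee_pos": TCP position; "orientation": TCP orientation; "wrist_force": force on the tool from outside, world axes, zero at the start; "ft_torque": the same for the moment, N m; "finger_gap": opening from 0.0 (shut) to 1.0 (fully open); "gripper_force": force on a finger pad.
Only numpy, scipy, OpenCV 4.12 (cv2) and the standard library are available. Lean on these libraries where they do the work, as an engineer would, in place of code of your own. Each camera call takes 0.05 s, during which the arm holds its last target. There are 200 camera calls.

TASK

Somebody is about to screw the drive cover back on the dough sheeter. First slide the red-framed guard all the way down, so that no screw can drop among the rollers; only then pick up the steel cover plate and hold it level, hovering about a centimetre above the open drive housing without touching it, either way round, so that each of the four threaded sockets is wholly in view through its hole in the plate. Finish while still holding the plate there, keep still, leave the guard down, and do not disturb the other things on the slab.

Things in the scene. Friction and masses are not known exactly. Their poses are not given: they have to be found in the camera images.
- machine: Blue dough sheeter. Origin: on the slab under the centre of its aluminium drive housing (x 130, y 170 mm, flat top 90 mm up, opening showing brass gears). x points from the housing back to guard and rollers, z up. Sill behind it 85 mm high; guard in plane x = 125 mm between posts 268 mm high at y = +-127 mm; rollers and body behind up to 170 mm high, to x = 275 mm. Left or right of the middle.
- bay (a point): Centre of the drive housing's flat top, 90 mm above the slab; axes as the machine's.
- guard (a joint): Height of the red-framed clear sliding guard in m: 0 fully down (its stop), 0.07 fully up. It moves straight up and down, weighs 0.45 kg, stays where it is left, and needs about 5 N downwards to slide down, about 14 N to lift.
- guard_handle (a point): Middle of the black handle bar that stands above the guard's top edge: bar 14 x 104 x 14 mm, long along the machine's y, its centre 35 mm above the guard's top edge (28 mm of free space under the bar, between two posts at +-45 mm). 223 mm above the slab when the guard is fully down. Axes as the machine's.
- cover: Cover plate: brushed steel plate 120 mm (its x) x 160 mm (its y) x 6 mm with four holes of 16 mm, loose, 0.25 to 0.5 kg, lying flat on the slab. Origin: centre of the plate's underside; z up. On top stands a black bow handle along the plate's y.
- cover_handle (a point): Middle of the plate's black handle bar: 14 x 84 x 14 mm, long along the plate's y, centre 45 mm above the plate's underside, on two posts at y = +-36 mm; 32 mm of free space between plate and bar. Axes as the plate's.
- cutter: Steel ring cutter, 90 mm across, 35 mm high, standing near the cover plate. Origin: centre of its underside. Leave alone.
- scraper: Red plastic dough scraper, 95 x 130 x 6 mm, flat on the slab at the left. Origin: centre of its underside. Leave alone.
- bowl: Steel mixing bowl, 170 mm across, 75 mm high. Origin: centre of its underside. Leave alone.
- jar: Glass jar with a white lid, 80 mm across, 120 mm high. Origin: centre of its underside. Leave alone.
- pin: White rolling pin, 300 mm long along its x, 48 mm thick, lying still. Origin: centre of its underside. Leave alone.
- tubes: Plywood tray 150 x 120 x 30 mm with five steel pastry tubes. Origin: centre of its underside. Leave alone.
- dish: White dish, 72 mm across, 22 mm high, with the four cover screws, on the grey box at the back of the machine. Origin: centre of its underside. Leave alone.
- socket0 (a point): Threaded socket 0 (6 mm dark hole in a 13 mm brass insert) in the housing's top face, from its centre at x = +46, y = +66 mm (machine's axes).
- hole0 (a point): Hole 0 of the plate, 16 mm across, at its underside, from the plate's centre at x = +46, y = +66 mm (plate's axes).
- socket1 (a point): Threaded socket 1 (6 mm dark hole in a 13 mm brass insert) in the housing's top face, from its centre at x = +46, y = -66 mm (machine's axes).
- hole1 (a point): Hole 1 of the plate, 16 mm across, at its underside, from the plate's centre at x = +46, y = -66 mm (plate's axes).
- socket2 (a point): Threaded socket 2 (6 mm dark hole in a 13 mm brass insert) in the housing's top face, from its centre at x = -46, y = -66 mm (machine's axes).
- hole2 (a point): Hole 2 of the plate, 16 mm across, at its underside, from the plate's centre at x = -46, y = -66 mm (plate's axes).
- socket3 (a point): Threaded socket 3 (6 mm dark hole in a 13 mm brass insert) in the housing's top face, from its centre at x = -46, y = +66 mm (machine's axes).
- hole3 (a point): Hole 3 of the plate, 16 mm across, at its underside, from the plate's centre at x = -46, y = +66 mm (plate's axes).
Things that resemble listed ones, but are neither listed nor needed, are in the scene too. Leave any blue look-alike of the cover alone.

How it is judged:
By the outcome, as a careful person would: the job done as asked, in the order asked, and still so for the second after the job is handed in, while the arm keeps its last pose, push and grip.
It also fails if it takes over 58 s, if anything falls off the work surface, if the arm or the gripper's body presses on something with over 40 N, if the wrist force passes 120 N, or if a joint passes its speed limit or range.

## Working session

There is one attempt and no reset: what is moved stays moved. The work goes in short steps, Python scripts to look and compute and a shell command to move; the robot and the scene stay as the last step left them, time stands still between calls to the robot, and variables do not carry over. Pictures are saved under pics/ and viewed, at most 10 in all, crops included, and the job is handed in when it is done.

```bash
mkdir -p pics; ls; python3 - <<'E'
from plant import *
import cv2,numpy as np
for c in("side","top"):
    r=capture(c); cv2.imwrite(f"pics/{c}0.png",r["frame"])
    print(c,r["K"].tolist(),np.round(r["camera_from_world"],4).tolist())
    for q in("machine","bay","guard","guard_handle","cover","cover_handle","socket0","socket1","socket2","socket3","hole0","hole1","hole2","hole3","cutter"):
        print(q,[(round(float(d["score"]),2),[round(float(v)) for v in d["at"]]) for d in mark_of(c,q)[:5]])
s=get_state();print(s)
E
```

```text
pics
side [[452.1481753381254, 0.0, 314.85378685205256], [0.0, 452.1481753381254, 198.89316844119585], [0.0, 0.0, 1.0]] [[-0.9719, -0.2354, -0.0047, 488.527], [-0.1497, 0.6331, -0.7595, 179.8854], [0.1817, -0.7374, -0.6505, 1545.4803], [0.0, 0.0, 0.0, 1.0]]
machine [(0.92, [309, 264]), (0.46, [242, 207])]
bay [(0.92, [308, 242]), (0.52, [340, 189])]Traceback (most recent call last):
  File "<stdin>", line 7, in <module>
ValueError: it knows: bay, bowl, cover, cover_handle, cutter, dish, guard_handle, hole, jar, machine, pin, scraper, socket, tubes
```

```bash
python3 - <<'E'
from plant import *
import cv2,numpy as np
ims=[]
for c in("side","top"):
    r=capture(c); ims.append(r["frame"]); cv2.imwrite(f"pics/{c}0.png",r["frame"])
    print(c,r["K"].tolist(),np.round(r["camera_from_world"],4).tolist())
    for q in("machine","bay","guard_handle","cover","cover_handle","socket","hole","cutter"):
        print(q,[(round(float(d["score"]),2),[round(float(v)) for v in d["at"]]) for d in mark_of(c,q)[:9]])
s=get_state();print(s)
E
```

```text
side [[452.1481753381254, 0.0, 314.85378685205256], [0.0, 452.1481753381254, 198.89316844119585], [0.0, 0.0, 1.0]] [[-0.9719, -0.2354, -0.0047, 488.527], [-0.1497, 0.6331, -0.7595, 179.8854], [0.1817, -0.7374, -0.6505, 1545.4803], [0.0, 0.0, 0.0, 1.0]]
machine [(0.76, [309, 261]), (0.52, [306, 226]), (0.44, [339, 189])]
bay [(0.76, [311, 243])]
guard_handle [(0.57, [273, 190]), (0.48, [331, 233])]
cover [(0.98, [391, 174]), (0.74, [241, 335]), (0.66, [338, 206])]
cover_handle [(0.59, [392, 162]), (0.56, [339, 196]), (0.38, [316, 262])]
socket [(0.88, [332, 234]), (0.84, [317, 263]), (0.67, [305, 228]), (0.55, [284, 250]), (0.52, [323, 149])]
hole [(0.97, [371, 170]), (0.92, [340, 218]), (0.9, [401, 164]), (0.79, [340, 191]), (0.71, [342, 334]), (0.64, [362, 197]), (0.59, [410, 176]), (0.56, [384, 183])]
cutter [(0.5, [304, 189])]
top [[420.6860451585227, 0.0, 322.71263843303245], [0.0, 420.6860451585227, 198.34463086202751], [0.0, 0.0, 1.0]] [[0.0355, -0.9994, -0.0033, -8.2035], [-0.9757, -0.0339, -0.2163, 551.8821], [0.216, 0.0109, -0.9763, 1378.6169], [0.0, 0.0, 0.0, 1.0]]
machine 
[... 485 characters left out ...]
 [385, 187])]
{'time': 1.05, 'qpos': array([ 1.04791072e+00,  2.20424295e-01,  1.52649761e+00,  2.68643186e-05,
        1.39469462e+00, -1.26092823e-01]), 'qvel': array([ 0.0007928 ,  0.00015136,  0.00232806,  0.00085533, -0.00211708,
       -0.0001701 ]), 'effort': array([ 4.59045950e-04, -4.94581890e+01, -3.87718642e+01,  6.99761230e-02,
        4.67222231e-02, -2.29601801e-05]), 'ee_pos': array([241.52612823, 576.43953491, 193.12384586]), 'orientation': array([-6.19200661e-01, -3.07993338e+00,  2.22915117e-05]), 'wrist_force': array([ 1.34556052, -0.16294898, -0.22420196]), 'ft_torque': array([-0.01593629,  0.03382759,  0.00492095]), 'gripper_force': 0.0, 'finger_gap': 0.9987394311616266}
```

View pics/side0.png

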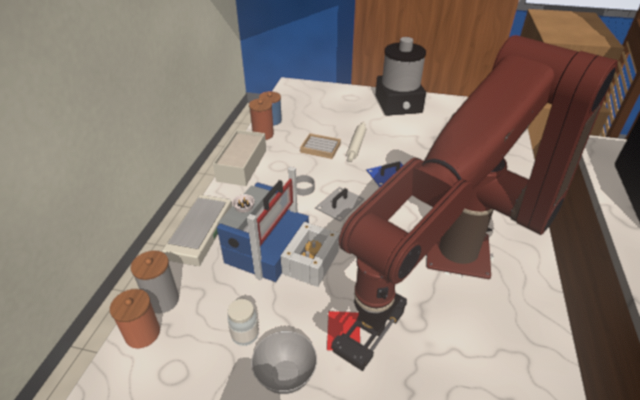

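View pics/top0.png

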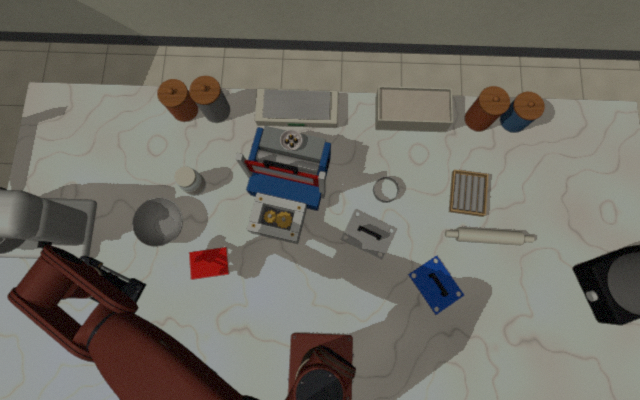

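Side view: the machine is at about (265,240), and the grey plate at (339,205) sits next to the blue one at (385,173). Top view: the housing is at (277,217), the raised guard handle at (280,167), the ring cutter at (386,188). There are two cover candidates in the top view: (368,231), grey steel, and (436,285), a blue look-alike. The grey one matches "brushed steel", so I'll confirm it in a crop and work out the poses.

```bash
cat > h.py <<'E'
from plant import *
import cv2,numpy as np
from scipy.optimize import least_squares
from scipy.spatial.transform import Rotation as R
S=np.array([[46,66],[46,-66],[-46,-66],[-46,66]],float)
def proj(r,P):
    P=np.atleast_2d(P); T=r["camera_from_world"]; c=P@T[:3,:3].T+T[:3,3]; u=c@r["K"].T; return u[:,:2]/u[:,2:]
def plane(r,px,z):
    T=np.array(r["camera_from_world"]);d=T[:3,:3].T@np.linalg.inv(r["K"])@[*px,1];o=-T[:3,:3].T@T[:3,3]
    return o+d*(z-o[2])/d[2]
def place(p,L,z=0):
    c,s=np.cos(p[2]),np.sin(p[2]);L=np.atleast_2d(L)
    return np.c_[L[:,:2]@np.array([[c,s],[-s,c]])+p[:2],(L[:,2] if L.shape[1]>2 else 0)+z+np.zeros(len(L))]
def wrist():
    s=get_state(); r=capture("wrist"); T=np.eye(4);T[:3,:3]=R.from_rotvec(s["orientation"]).as_matrix();T[:3,3]=s["ee_pos"]
    r=dict(r);r["camera_from_world"]=np.linalg.inv(T@r["T_tool_cam"]); return r,s
def fit(obs,p0):  # obs: list of (r, points px, local xyz); assigned by nearest
    def f(p):
        e=[]
        for r,px,L in obs:
            q=proj(r,place(p,L)); px=np.atleast_2d(px)
            e+=[(q[np.argmin(((q-x)**2).sum(1))]-x) for x in px]
        return np.concatenate(e)
    o=least_squares(f,p0,loss="soft_l1");return o.x,np.abs(o.fun).max()
E
python3 - <<'E'
from h import *
r=capture("top");f=r["frame"];cv2.imwrite("pics/crop1.png",cv2.resize(f[125:325,225:475],(750,600),interpolation=cv2.INTER_CUBIC))
so=[[259,201],[300,206],[293,234],[252,229]];ho=[[344,239],[390,231],[380,254],[358,215]]
S3=np.c_[S,np.full(4,90.)];H3=np.c_[S,np.full(4,6.)]
c=np.mean([plane(r,p,90) for p in so],0);h=np.mean([plane(r,p,6) for p in ho],0)
for y in(0,-.2,-.4):
    print("m",fit([(r,so,S3)],[c[0],c[1],y]))
for y in(.3,-.3,-.6,1.2):print("c",fit([(r,ho,H3)],[h[0],h[1],y]))
s=capture("side")
def tri(p):return np.r_[proj(r,p)[0]-[280,167],proj(s,p)[0]-[273,192]]
o=least_squares(tri,[*plane(r,[280,167],260)]);print("gh",o.x,o.fun)
E
```

```text
m (array([ 4.75209079e+02,  1.63819217e+02, -1.13279114e-01]), np.float64(2.262004694398172))
m (array([ 4.75209079e+02,  1.63819217e+02, -1.13279173e-01]), np.float64(2.262004010746068))
m (array([ 4.75209079e+02,  1.63819217e+02, -1.13279166e-01]), np.float64(2.262004135380721))
c (array([ 4.39728154e+02, -1.49674178e+02, -4.06797136e-01]), np.float64(2.0630887242970175))
c (array([ 4.39728154e+02, -1.49674178e+02, -4.06797134e-01]), np.float64(2.0630887907856845))
c (array([ 4.39728154e+02, -1.49674178e+02, -4.06797134e-01]), np.float64(2.0630887484321647))
c (array([ 439.03981136, -147.33502262,    0.87248628]), np.float64(15.312646758458811))
gh [598.65218115 139.49865215 262.67391671] [-0.00965592 -0.14445092  0.14123053  0.04513733]
```

View pics/crop1.png

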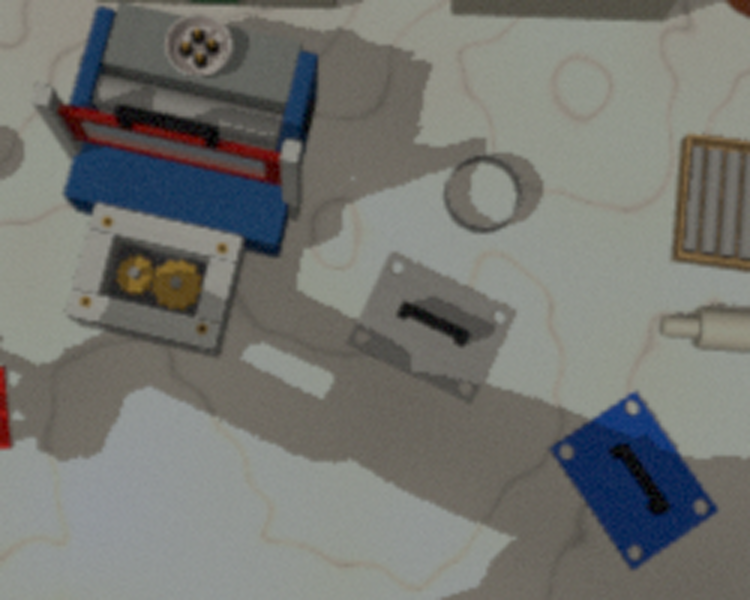

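The crop confirms it. The grey steel plate is at crop (433,325), and the blue one at (633,480) is the look-alike. The guard is red-framed and partly raised. Sharper socket and hole pixels from the crop come next.

```bash
python3 - <<'E'
from h import *
r=capture("top")
cr=lambda a:np.array(a)/3+[225,125]
so=cr([[107,221],[222,247],[202,328],[86,301]]);ho=cr([[398,267],[502,316],[466,388],[362,337]])
S3=np.c_[S,np.full(4,90.)];H3=np.c_[S,np.full(4,6.)]
m,e=fit([(r,so,S3)],[475,164,-.2]);print("m",m,e)
print("c",fit([(r,ho,H3)],[440,-150,-.4]))
print("handle at 263",place(m,[[125,0]],263), "top px at 223/263/293",proj(r,place(m,[[125,0,223],[125,0,263],[125,0,293]])))
s=get_state();M=R.from_rotvec(s["orientation"]).as_matrix();print(M.round(3))
x=wrist()[0];print(x["T_tool_cam"].round(3),x["K"])
yt=M[:2,1];a=np.arctan2(yt[1],yt[0]);print("closing yaw",a,"need machine y at",m[2]+np.pi/2)
E
```

```text
m [ 4.78898418e+02  1.62290694e+02 -1.91108126e-01] 0.14338847100432872
c (array([ 4.42587594e+02, -1.53794135e+02, -4.30013428e-01]), np.float64(0.6585158624600922))
handle at 263 [[601.62271209 138.54732346 263.        ]] top px at 223/263/293 [[281.67813453 169.67476981]
 [280.35513617 165.87767381]
 [279.3074857  162.87084517]]
[[-0.922  0.386 -0.   ]
 [ 0.386  0.922 -0.   ]
 [-0.    -0.    -1.   ]]
[[-0.0000e+00 -9.5300e-01 -3.0400e-01  8.4984e+01]
 [ 1.0000e+00 -0.0000e+00  1.0000e-03 -1.0000e-02]
 [-1.0000e-03 -3.0400e-01  9.5300e-01 -1.9226e+02]
 [ 0.0000e+00  0.0000e+00  0.0000e+00  1.0000e+00]] [[285.18708226   0.         324.41936421]
 [  0.         285.18708226 201.708194  ]
 [  0.           0.           1.        ]]
closing yaw 1.1740175615537496 need machine y at 1.3796882007429154
```

```bash
python3 -m handwheel '[{"travel":[0,0,0.19],"twist":[0,0,0],"grip":0},{"travel":[0,0,0.19],"twist":[0,0,0],"grip":0},{"travel":[0.12,-0.146,0.02],"twist":[0,0,0.0165],"grip":0},{"travel":[0.12,-0.146,0.02],"twist":[0,0,0.0165],"grip":0},{"travel":[0.12,-0.146,0.02],"twist":[0,0,0.0165],"grip":0},{"travel":[0.12,-0.146,0.02],"twist":[0,0,0.016],"grip":0},{"travel":[0.12,-0.146,0.02],"twist":[0,0,0],"grip":0},{"travel":[0.12,-0.146,0.02],"twist":[0,0,0],"grip":0}]'
python3 -m handwheel '[{"travel":[0.12,-0.146,0.02],"twist":[0,0,0],"grip":0},{"travel":[0.12,-0.146,0.02],"twist":[0,0,0],"grip":0},{"travel":[0.12,-0.146,0.02],"twist":[0,0,0],"grip":0},{"travel":[0.12,-0.146,0.02],"twist":[0,0,0],"grip":0},{"travel":[0.12,-0.146,0],"twist":[0,0,0],"grip":0},{"travel":[0.12,-0.146,0],"twist":[0,0,0],"grip":0},{"travel":[0,0,0],"twist":[0,0,0],"grip":0},{"travel":[0,0,0],"twist":[0,0,0],"grip":0}]'
python3 - <<'E'
from h import *
r,s=wrist();cv2.imwrite("pics/w1.png",r["frame"]);print(s["ee_pos"],s["orientation"],s["wrist_force"])
for q in("guard_handle","bay","socket"):print(q,[(round(float(d["score"]),2),np.round(d["at"]),plane(r,d["at"],{"guard_handle":263}.get(q,90)).round()) for d in mark_of("wrist",q)[:5]])
print(proj(r,[[602,138.5,270],s["ee_pos"]]))
E
```

```text
time: 2.05
ee_pos: [422.4, 355.9, 318.6]
orientation: [0.299, 3.127, 0.001]
wrist_force: [-0.4, 0.4, 0.5]
finger_gap: 0.355
gripper_force: 0.0
time: 2.85
ee_pos: [601.7, 137.5, 337.5]
orientation: [-0.303, -3.126, -0.0]
wrist_force: [1.5, 0.4, -0.7]
finger_gap: 0.003
gripper_force: 0.0
[601.74597841 137.50448833 337.51810411] [-3.03202977e-01 -3.12558679e+00 -3.25813703e-04] [ 1.45769501  0.37655375 -0.70318756]
guard_handle []
bay [(0.6, array([323.,  79.]), array([475., 161.,  90.]))]
socket [(0.96, array([278.,  41.]), array([416., 109.,  90.])), (0.9, array([281., 112.]), array([507.,  92.,  90.])), (0.86, array([371.,  41.]), array([441., 235.,  90.])), (0.69, array([104.,  63.]), array([ 396., -137.,   90.])), (0.68, array([373., 110.]), array([530., 225.,  90.]))]
[[324.99985537 203.94530285]
 [323.86554109 232.43996316]]
```

View pics/w1.png

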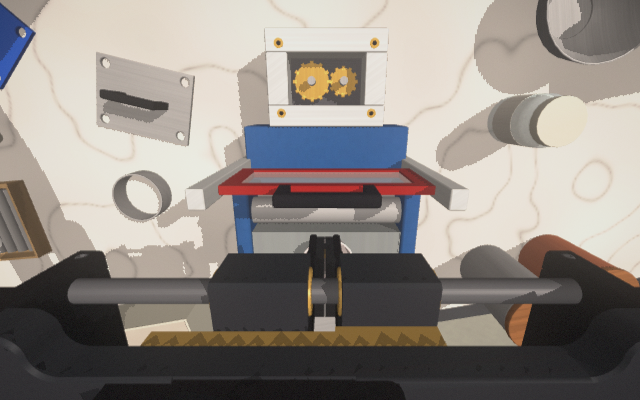

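Wrist view: the housing sockets are at (278,43), (374,43), (281,113) and (372,113), and the guard bar spans (272..382, ~197). The steel plate is at (145,98) with holes at (103,62), (186,83), (180,135) and (105,118).

```bash
python3 - <<'E'
from h import *
r,s=wrist();S3=np.c_[S,np.full(4,90.)];H3=np.c_[S,np.full(4,6.)]
t=capture("top");cr=lambda a:np.array(a)/3+[225,125]
so=cr([[107,221],[222,247],[202,328],[86,301]])
ws=[d["at"] for d in mark_of("wrist","socket") if 250<d["at"][0]<400 and d["score"]>.5];print(np.round(ws))
ws=[[278,43],[374,43],[281,113],[372,113]]
m,e=fit([(r,ws,S3)],[475,164,-.2]);print("m wrist",m,e)
print("c wrist",fit([(r,[[103,62],[186,83],[180,135],[105,118]],H3)],[440,-154,-.43]))
for h in(250,256,263,270,280):
    q=[[125+dx,dy,h+dz] for dx,dy,dz in((-7,-52,7),(-7,52,7),(7,-52,7),(7,52,7),(7,-52,-7),(7,52,-7))]
    print(h,proj(r,place(m,q)).round(0).tolist())
f=cv2.resize(r["frame"][140:260,220:430],None,fx=3.8,fy=3.8,interpolation=cv2.INTER_CUBIC);cv2.imwrite("pics/w1c.png",f)
E
```

```text
[[275.  40.]
 [373.  45.]
 [372. 111.]
 [281. 112.]]
m wrist [ 4.75976957e+02  1.66998430e+02 -1.86960524e-01] 1.098992925110906
c wrist (array([ 4.42028416e+02, -1.47337852e+02, -4.25923147e-01]), np.float64(2.070313291417193))
250 [[275.0, 190.0], [380.0, 190.0], [276.0, 204.0], [379.0, 203.0], [278.0, 199.0], [376.0, 199.0]]
256 [[274.0, 192.0], [381.0, 192.0], [275.0, 205.0], [380.0, 205.0], [277.0, 201.0], [377.0, 201.0]]
263 [[273.0, 194.0], [382.0, 194.0], [274.0, 208.0], [381.0, 207.0], [276.0, 203.0], [379.0, 203.0]]
270 [[272.0, 196.0], [384.0, 196.0], [272.0, 210.0], [383.0, 210.0], [275.0, 205.0], [380.0, 205.0]]
280 [[270.0, 199.0], [386.0, 199.0], [271.0, 214.0], [385.0, 214.0], [273.0, 209.0], [382.0, 208.0]]
```

View pics/w1c.png

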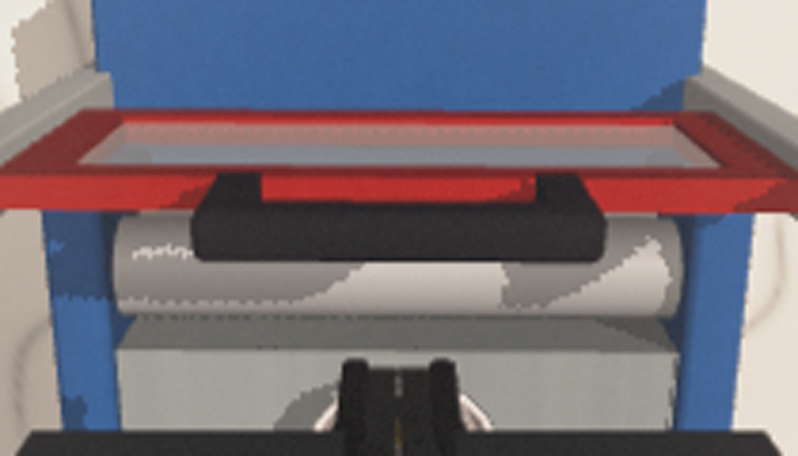

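The bar's edges match a handle height of about 263 mm, so the guard is up about 40 mm. The handle is near (600,141).

```bash
python3 -m handwheel '[{"travel":[-0.008,0.014,-0.12],"twist":[0,0,0],"grip":0},{"travel":[0,0,-0.11],"twist":[0,0,0],"grip":0},{"travel":[0,0,-0.024],"twist":[0,0,0],"grip":0},{"travel":[0,0,-0.024],"twist":[0,0,0],"grip":0},{"travel":[0,0,-0.024],"twist":[0,0,0],"grip":0},{"travel":[0,0,-0.024],"twist":[0,0,0],"grip":0}]'
```

```text
time: 3.8
ee_pos: [600.3, 142.1, 257.9]
orientation: [0.299, 3.125, 0.001]
wrist_force: [-0.2, 0.7, 0.4]
finger_gap: 0.007
gripper_force: 0.0
```

```bash
python3 - <<'E'
from h import *
r,s=wrist();print(s["ee_pos"],s["wrist_force"])
f=cv2.resize(r["frame"][140:290,220:430],None,fx=3.8,fy=3.8,interpolation=cv2.INTER_CUBIC);cv2.imwrite("pics/w2c.png",f)
E
```

```text
[600.3313372  142.08316838 257.87606754] [-0.22798022  0.68842531  0.39413785]
```

View pics/w2c.png

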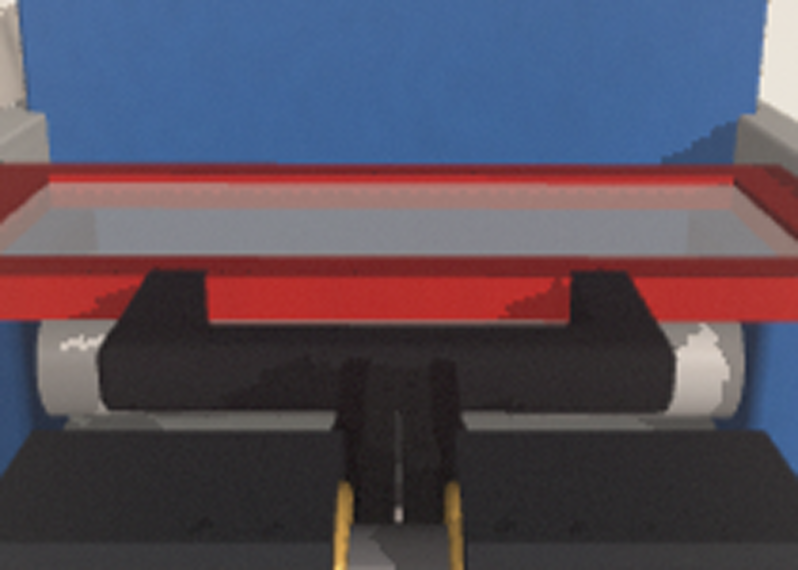

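```bash
python3 - <<'E'
from h import *
r,s=wrist()
# tool x axis dir = machine -x; unknown: machine-frame handle centre (x,y,h), yaw -0.189
def f(p):
    q=place([p[0],p[1],-.189],[[-7,-52,7],[-7,52,7],[7,-52,7],[7,52,7]],p[2]); u=proj(r,q)
    return np.r_[u[2:,0]-[246.5,397],u[2:,1]-[247.5]*2]
o=least_squares(f,[600,142,250]);print(o.x,o.fun)
q=place([*o.x[:2],-.189],[[-7,-52,7],[-7,52,7],[7,-52,7],[7,52,7],[-7,-52,-7],[-7,52,-7]],o.x[2]);print(proj(r,q).round(),q.round())
print(proj(r,s["ee_pos"]))
E
```

```text
[597.53130924 140.90422778 263.43803565] [ 0.00039016 -0.00039022  0.17133739 -0.17136743]
[[245. 229.]
 [399. 229.]
 [247. 248.]
 [397. 247.]
 [250. 221.]
 [394. 221.]] [[581.  91. 270.]
 [600. 193. 270.]
 [595.  89. 270.]
 [614. 191. 270.]
 [581.  91. 256.]
 [600. 193. 256.]]
[[323.86239634 232.43603595]]
```

```bash
python3 -m handwheel '[{"travel":[0,0,-0.016],"twist":[0,0,0],"grip":0},{"travel":[0,0,-0.016],"twist":[0,0,0],"grip":0}]';python3 -m handwheel '[{"travel":[0,0,-0.016],"twist":[0,0,0],"grip":0}]'
```

```text
time: 4.1
ee_pos: [599.9, 141.9, 249.0]
orientation: [0.3, 3.126, 0.0]
wrist_force: [-0.5, -0.5, -0.3]
finger_gap: 0.0
gripper_force: 0.0
time: 4.2
ee_pos: [599.7, 141.9, 244.6]
orientation: [0.3, 3.127, 0.0]
wrist_force: [0.1, -0.2, 2.6]
finger_gap: 0.004
gripper_force: 1.7
```

```bash
python3 -m handwheel '[{"travel":[0,0,-0.016],"twist":[0,0,0],"grip":0}]';python3 - <<'E'
from h import *
r,s=wrist();print(s["ee_pos"],s["wrist_force"])
f=cv2.resize(r["frame"][140:290,220:430],None,fx=3.8,fy=3.8,interpolation=cv2.INTER_CUBIC);cv2.imwrite("pics/w3c.png",f)
E
```

```text
time: 4.3
ee_pos: [599.7, 141.9, 241.2]
orientation: [0.3, 3.126, 0.0]
wrist_force: [-2.8, -0.1, 5.6]
finger_gap: 0.005
gripper_force: 2.6
[599.72905947 141.88715704 241.19073522] [-2.78416733 -0.14669149  5.64030544]
```

View pics/w3c.png

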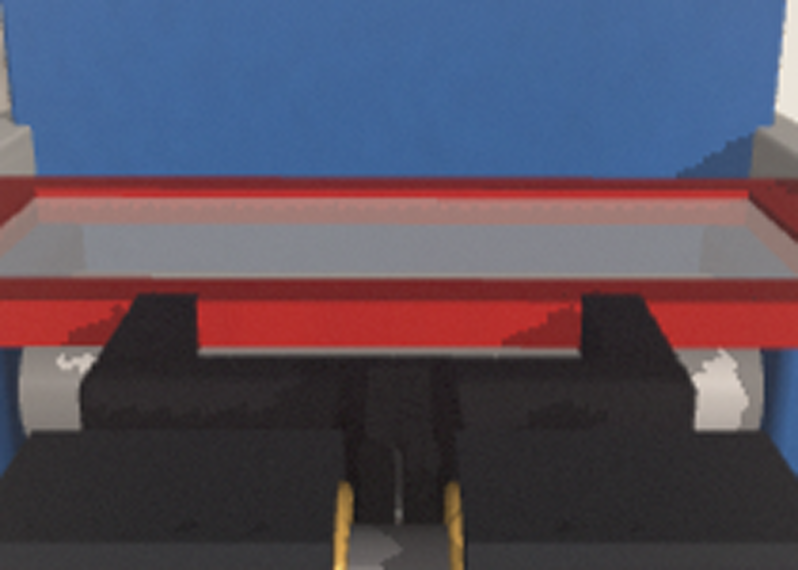

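In this view the fingertips rest on the bar around (400,375), and the force of 5.6 N matches sliding friction. I'll keep pushing to the stop, expecting TCP z ≈ 230.

```bash
python3 -m handwheel '[{"travel":[0,0,-0.016],"twist":[0,0,0],"grip":0},{"travel":[0,0,-0.012],"twist":[0,0,0],"grip":0}]';python3 -m handwheel '[{"travel":[0,0,-0.012],"twist":[0,0,0],"grip":0}]';python3 -m handwheel '[{"travel":[0,0,-0.01],"twist":[0,0,0],"grip":0}]'
```

```text
time: 4.55
ee_pos: [599.7, 141.9, 234.3]
orientation: [0.299, 3.126, 0.0]
wrist_force: [-2.0, 0.4, 5.0]
finger_gap: 0.005
gripper_force: 2.5
time: 4.65
ee_pos: [599.7, 141.9, 231.2]
orientation: [0.3, 3.127, 0.0]
wrist_force: [-2.1, -0.3, 4.9]
finger_gap: 0.006
gripper_force: 2.5
time: 4.75
ee_pos: [599.7, 141.9, 228.6]
orientation: [0.3, 3.127, 0.0]
wrist_force: [-1.7, -0.3, 5.0]
finger_gap: 0.004
gripper_force: 2.5
```

```bash
python3 -m handwheel '[{"travel":[0,0,-0.01],"twist":[0,0,0],"grip":0}]';python3 -m handwheel '[{"travel":[0,0,-0.01],"twist":[0,0,0],"grip":0}]'; python3 - <<'E'
from h import *
r,s=wrist();print(s["ee_pos"],s["wrist_force"])
top=r["frame"][140:290,220:430]
r=capture("top");t=r["frame"][125:245,225:335]
cv2.imwrite("pics/w4.png",np.hstack([cv2.resize(top,(420,300)),cv2.resize(t,(330,300),interpolation=cv2.INTER_CUBIC)]))
E
```

```text
time: 4.85
ee_pos: [599.7, 141.9, 225.9]
orientation: [0.3, 3.127, 0.0]
wrist_force: [-1.4, -0.5, 5.5]
finger_gap: 0.005
gripper_force: 2.5
time: 4.95
ee_pos: [599.7, 141.9, 223.3]
orientation: [0.3, 3.127, -0.0]
wrist_force: [-1.0, -1.0, 5.2]
finger_gap: 0.007
gripper_force: 2.5
[599.71702104 141.88732004 223.26972293] [-1.04848956 -0.95800404  5.20917561]
```

View pics/w4.png

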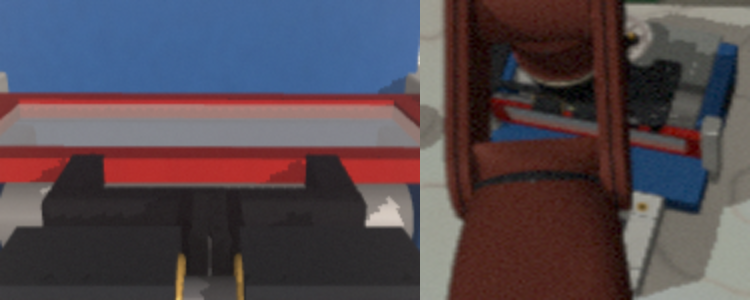

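The bar moves down with the fingers (no relative shift), and the guard is still sliding at 5 N. The fingers bear on it a bit above their tips, so I'll continue until the force jumps.

```bash
for i in 1 2 3; do python3 -m handwheel '[{"travel":[0,0,-0.012],"twist":[0,0,0],"grip":0}]' | egrep 'pos|wrist'; done
```

```text
ee_pos: [599.7, 141.9, 220.5]
wrist_force: [-2.3, 0.1, 5.3]
ee_pos: [599.7, 141.9, 217.3]
wrist_force: [-1.6, -0.9, 5.2]
ee_pos: [599.7, 141.9, 214.2]
wrist_force: [-0.6, 0.2, 5.6]
```

```bash
python3 -m handwheel '[{"travel":[0,0,-0.012],"twist":[0,0,0],"grip":0}]' | egrep 'pos|wrist';  python3 -m handwheel '[{"travel":[0,0,-0.012],"twist":[0,0,0],"grip":0}]' | egrep 'pos|wrist'; python3 - <<'E'
from h import *
r=capture("side");d=mark_of("side","guard_handle");print([(x["score"],x["at"]) for x in d])
cv2.imwrite("pics/s5.png",cv2.resize(r["frame"][160:290,200:345],None,fx=4,fy=4,interpolation=cv2.INTER_CUBIC))
m=[477,165,-.189]
for h in (223,233,243,263):print(h,proj(r,place(m,[[125,-52,h],[125,52,h]])).round(1).tolist())
E
```

```text
ee_pos: [599.7, 141.9, 211.2]
wrist_force: [-1.3, -0.3, 5.6]
ee_pos: [599.7, 141.9, 208.2]
wrist_force: [-0.8, -0.0, 4.6]
[(0.6, [272.8, 200.3])]
223 [[281.2, 192.4], [265.2, 212.5]]
233 [[281.0, 190.0], [265.0, 210.0]]
243 [[280.9, 187.6], [264.7, 207.6]]
263 [[280.5, 182.6], [264.2, 202.5]]
```

View pics/s5.png

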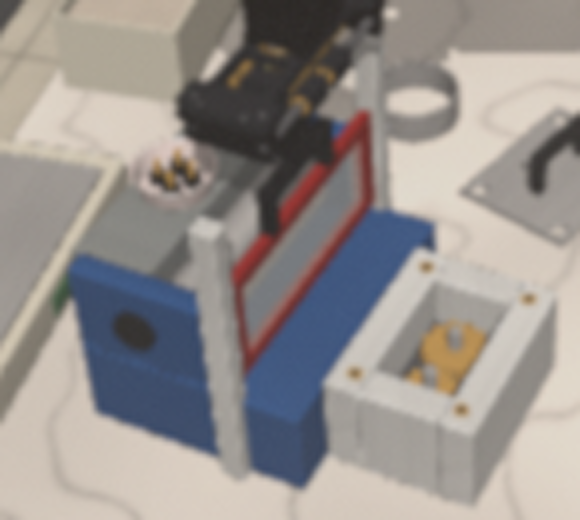

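Side crop: the gripper is on the handle at (290,160) and the red frame's lower corner at (250,365) is just above the sill. The handle pixel puts it at about 230 mm, so a few more mm remain.

```bash
for i in 1 2 3; do python3 -m handwheel '[{"travel":[0,0,-0.012],"twist":[0,0,0],"grip":0}]' | egrep 'pos|wrist'; done
```

```text
ee_pos: [599.7, 141.9, 205.4]
wrist_force: [-2.0, -0.9, 5.4]
ee_pos: [599.7, 141.9, 202.3]
wrist_force: [-0.7, -0.2, 4.7]
ee_pos: [599.8, 141.9, 200.8]
wrist_force: [-7.3, -1.3, 22.6]
```

The force jumped to 22.6 N after about 45 mm of travel, so that's the stop. Now I'll lift clear and verify.

```bash
python3 -m handwheel '[{"travel":[0,0,0.04],"twist":[0,0,0],"grip":0},{"travel":[0,0,0.1],"twist":[0,0,0],"grip":0},{"travel":[0,0,0.19],"twist":[0,0,0],"grip":0},{"travel":[0,0,0.19],"twist":[0,0,0],"grip":0},{"travel":[-0.06,-0.14,0.05],"twist":[0,0,0],"grip":60},{"travel":[-0.06,-0.14,0],"twist":[0,0,0],"grip":60},{"travel":[0,0,0],"twist":[0,0,0],"grip":60}]'; python3 - <<'E'
from h import *
r,s=wrist();f1=r["frame"]
for q in("guard_handle","cover_handle","hole"):print(q,[(round(float(d["score"]),2),np.round(d["at"],1)) for d in mark_of("wrist",q)[:8]])
m=[477,165,-.189]
for h in(223,233,243):print(h,proj(r,place(m,[[132,-52,h+7],[132,52,h+7]])).round().tolist())
r=capture("side");print([(x["score"],x["at"]) for x in mark_of("side","guard_handle")])
f2=cv2.resize(r["frame"][160:290,220:340],(369,400),interpolation=cv2.INTER_CUBIC)
cv2.imwrite("pics/v6.png",np.hstack([f1[:,150:580],f2]))
E
```

```text
time: 6.65
ee_pos: [568.8, 68.8, 342.3]
orientation: [0.305, 3.126, -0.002]
wrist_force: [0.4, 0.6, -0.7]
finger_gap: 0.197
gripper_force: 0.0
guard_handle [(0.7, array([389.8, 200.8]))]
cover_handle [(0.83, array([180.4, 113.1]))]
hole [(0.93, array([152. , 129.1])), (0.7, array([231. ,  94.2])), (0.65, array([46.7, 90.1])), (0.59, array([222., 146.])), (0.57, array([150.9,  76.3])), (0.55, array([74.9, 48.4]))]
223 [[346.0, 211.0], [438.0, 211.0]]
233 [[347.0, 214.0], [442.0, 214.0]]
243 [[348.0, 218.0], [445.0, 217.0]]
[(0.69, [320.6, 148.7]), (0.56, [274.1, 201.9])]
```

View pics/v6.png

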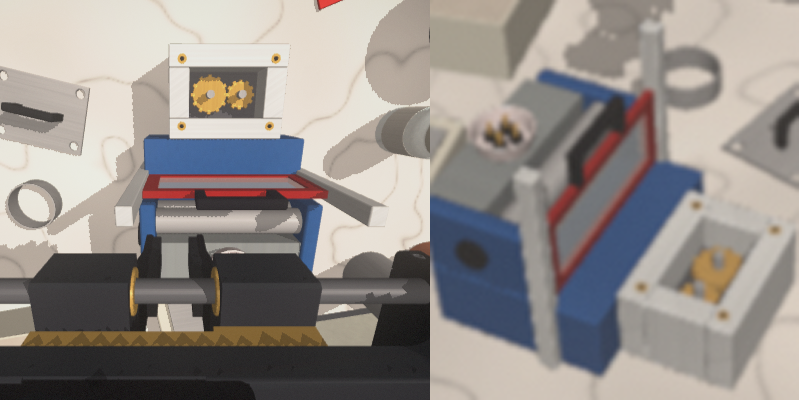

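Both halves of this picture agree: the bar spans 345–438 in the wrist view and sits at (274,202) in the side view, which matches a 223 mm handle height. The guard is fully down. Picture views are now used up, so I'll work from network numbers. Next, above the steel plate, turning the fingers across its handle.

```bash
python3 -m handwheel '[{"travel":[-0.036,-0.063,-0.028],"twist":[0,0,-0.0411],"grip":60},{"travel":[-0.036,-0.063,-0.028],"twist":[0,0,-0.0411],"grip":60},{"travel":[-0.036,-0.063,-0.028],"twist":[0,0,-0.0411],"grip":60},{"travel":[-0.036,-0.063,-0.028],"twist":[0,0,-0.0411],"grip":60},{"travel":[-0.036,-0.063,-0.028],"twist":[0,0,-0.0411],"grip":60},{"travel":[-0.036,-0.063,-0.028],"twist":[0,0,-0.0411],"grip":60},{"travel":[-0.036,-0.063,-0.028],"twist":[0,0,-0.0411],"grip":60}]'|tail -1
python3 -m handwheel '[{"travel":[-0.036,-0.063,-0.028],"twist":[0,0,-0.0411],"grip":60},{"travel":[-0.036,-0.063,-0.028],"twist":[0,0,-0.0411],"grip":60},{"travel":[-0.036,-0.063,-0.028],"twist":[0,0,-0.0411],"grip":60},{"travel":[-0.036,-0.063,-0.028],"twist":[0,0,-0.0411],"grip":60},{"travel":[-0.036,-0.063,-0.028],"twist":[0,0,-0.0411],"grip":60},{"travel":[-0.036,-0.063,-0.028],"twist":[0,0,-0.0411],"grip":60},{"travel":[-0.036,-0.063,-0.028],"twist":[0,0,-0.0411],"grip":60},{"travel":[0,0,0],"twist":[0,0,0],"grip":60}]'
cat > cov.py <<'E'
from h import *
r,s=wrist();print(s["ee_pos"].round(1),s["qpos"].round(3))
M=R.from_rotvec(s["orientation"]).as_matrix();print("closing yaw",np.arctan2(M[1,1],M[0,1]),"down",M[:,2].round(4))
ho=[d["at"] for d in mark_of("wrist","hole") if d["score"]>.4];print(np.round(ho,1).tolist())
ch=mark_of("wrist","cover_handle");print([(x["score"],x["at"],plane(r,x["at"],45).round(1)) for x in ch])
H3=np.c_[S,np.full(4,6.)];c,e=fit([(r,ho,H3)],[442.5,-151,-.43]);print("cover",c,e,proj(r,place(c,H3)).round(1).tolist())
print("yaw ok? saturation of plate:",[cv2.cvtColor(np.uint8([[r["frame"][tuple(proj(r,place(c,[[x,20,6]]))[0].round().astype(int)[::-1])]]]),cv2.COLOR_BGR2HSV)[0,0].tolist() for x in(-30,30)])
E
python3 cov.py
```

```text
gripper_force: 0.0
time: 8.45
ee_pos: [442.6, -149.0, 242.3]
orientation: [-2.643, -1.694, 0.003]
wrist_force: [-0.0, 0.3, 0.1]
finger_gap: 0.68
gripper_force: 0.0
[ 442.6 -149.   242.3] [-4.930e-01 -1.950e-01  1.854e+00 -1.000e-03  1.485e+00 -6.300e-02]
closing yaw -0.43083457192155794 down [-2.4e-03  7.0e-04 -1.0e+00]
[[337.1, 304.7], [258.0, 334.3], [293.3, 282.3], [289.0, 126.1], [354.9, 124.0], [293.6, 209.7], [355.7, 209.7]]
[(0.77, [291.2, 339.9], array([ 271.1, -384.1,   45. ])), (0.56, [323.7, 175.8], array([ 439.6, -149.7,   45. ]))]
cover [ 4.36239335e+02 -1.48892837e+02 -4.21943669e-01] 122.5327550901072 [[352.7, 125.7], [350.9, 211.3], [293.2, 211.8], [289.4, 126.2]]
yaw ok? saturation of plate: [[13, 24, 170], [15, 21, 120]]
```

```bash
python3 -m handwheel '[{"travel":[-0.006,-0.002,-0.19],"twist":[0,0,0],"grip":60},{"travel":[-0.006,0,-0.19],"twist":[0,0,0],"grip":60},{"travel":[0,0,-0.19],"twist":[0,0,0],"grip":60},{"travel":[0,0,-0.1],"twist":[0,0,0],"grip":60},{"travel":[0,0,0],"twist":[0,0,0],"grip":60}]' | egrep 'pos|wrist_f'
python3 - <<'E'
from h import *
r,s=wrist();print(s["ee_pos"])
ho=np.array([d["at"] for d in mark_of("wrist","hole")]);print(ho.round().tolist())
print([(x["score"],np.round(x["at"]),plane(r,x["at"],45).round(1)) for x in mark_of("wrist","cover_handle")])
c=[439,-149.5,-.428];H3=np.c_[S,np.full(4,6.)];print(proj(r,place(c,H3)).round().tolist())
E
```

```text
ee_pos: [437.8, -146.5, 72.3]
wrist_force: [-1.0, 1.1, -0.4]
[ 437.84894717 -146.49419399   72.30944025]
[[285.0, 266.0], [277.0, 133.0], [373.0, 262.0], [382.0, 133.0]]
[(0.88, array([330., 222.]), array([ 439.8, -150.7,   45. ]))]
[[381.0, 135.0], [373.0, 267.0], [283.0, 267.0], [277.0, 135.0]]
```

```bash
python3 -m handwheel '[{"travel":[0.006,-0.014,-0.1],"twist":[0,0,0],"grip":60},{"travel":[0,0,-0.08],"twist":[0,0,0],"grip":60},{"travel":[0,0,0],"twist":[0,0,0],"grip":60}]'| egrep 'pos|wrist_f'
python3 -m handwheel '[{"travel":[0,0,0],"twist":[0,0,0],"grip":0},{"travel":[0,0,0],"twist":[0,0,0],"grip":0},{"travel":[0,0,0],"twist":[0,0,0],"grip":0},{"travel":[0,0,0],"twist":[0,0,0],"grip":0},{"travel":[0,0,0],"twist":[0,0,0],"grip":0},{"travel":[0,0,0],"twist":[0,0,0],"grip":0}]'
```

```text
ee_pos: [442.0, -152.3, 31.1]
wrist_force: [-0.1, 0.5, 0.3]
time: 10.15
ee_pos: [442.1, -152.6, 31.3]
orientation: [2.642, 1.699, 0.0]
wrist_force: [0.8, -0.0, -0.4]
finger_gap: 0.228
gripper_force: 0.0
```

```bash
python3 -m handwheel '[{"travel":[0,0,-0.018],"twist":[0,0,0],"grip":20},{"travel":[0,0,0],"twist":[0,0,0],"grip":20},{"travel":[0,0,0],"twist":[0,0,0],"grip":0},{"travel":[0,0,0],"twist":[0,0,0],"grip":0},{"travel":[0,0,0],"twist":[0,0,0],"grip":0},{"travel":[0,0,0],"twist":[0,0,0],"grip":0},{"travel":[0,0,0],"twist":[0,0,0],"grip":0}]'
```

```text
time: 10.85
ee_pos: [442.1, -152.6, 26.7]
orientation: [2.642, 1.699, 0.0]
wrist_force: [0.7, -0.2, 0.0]
finger_gap: 0.008
gripper_force: 0.0
```

```bash
python3 -m handwheel '[{"travel":[0,0,0.04],"twist":[0,0,0],"grip":0},{"travel":[0,0,0.08],"twist":[0,0,0],"grip":0},{"travel":[0,0,0.12],"twist":[0,0,0],"grip":0},{"travel":[0,0,0],"twist":[0,0,0],"grip":0},{"travel":[0,0,0],"twist":[0,0,0],"grip":0}]'
```

```text
time: 11.35
ee_pos: [442.9, -153.0, 88.0]
orientation: [2.64, 1.698, 0.002]
wrist_force: [-0.8, 0.6, 0.1]
finger_gap: 0.001
gripper_force: 0.0
```

The gripper closed on air. The guard stop also came 29 mm lower in TCP reading than expected. Both suggest a height bias in the tool reading, so I'll fit it from the wrist view.

```bash
cat > zfit.py <<'E'
from h import *
def run(c0,box=60,zl=6.):
    r,s=wrist();print("ee",s["ee_pos"].round(1),"gap",s["finger_gap"])
    ho=np.array([d["at"] for d in mark_of("wrist","hole")])
    H=np.c_[S,np.full(4,zl)];q0=proj(r,place(c0,H))
    pr=[(x,i) for x in ho for i in[np.argmin(((q0-x)**2).sum(1))] if ((q0[i]-x)**2).sum()**.5<box]
    print(ho.round(1).tolist(),q0.round(1).tolist(),len(pr))
    f=lambda p:np.concatenate([proj(r,place(p[:3],H[i]+[0,0,p[3]]))[0]-x for x,i in pr])
    o=least_squares(f,[*c0,0]);print("x,y,yaw,z-offset",o.x.round(3),"err",o.fun.round(1))
    return r,s,o.x
if __name__=="__main__":
    run([439,-150,-.43])
    for c in("side","top"):
        t=capture(c);s=get_state();print(c,proj(t,[s["ee_pos"],s["ee_pos"]+[0,0,29]]).round(1).tolist())
        print([(round(d["score"],2),np.round(d["at"]).tolist()) for d in mark_of(c,"cover_handle")],proj(t,place([439,-150,-.43],[[0,0,45]])).round(1).tolist())
        u,v=proj(t,s["ee_pos"]+[0,0,15])[0].astype(int);cv2.imwrite(f"pics/z_{c}.png",t["frame"][max(v-60,0):v+60,max(u-70,0):u+70])
E
python3 zfit.py
```

```text
ee [ 442.9 -153.    88. ] gap 0.0014630665091904106
[[367.1, 250.9], [370.7, 126.6], [270.6, 129.1], [278.3, 255.4]] [[369.5, 130.1], [363.4, 256.5], [277.7, 256.5], [271.0, 129.9]] 4
x,y,yaw,z-offset [ 4.41314e+02 -1.48204e+02 -4.08000e-01 -6.38000e-01] err [-1.   2.3 -1.2 -0.5  0.3 -1.   2.1 -0.5]
side [[340.4, 186.1], [340.7, 180.0]]
[(0.89, [341.0, 193.0]), (0.64, [388.0, 166.0])] [[340.5, 194.9]]
top [[370.9, 231.1], [371.9, 229.8]]
[(0.88, [437.0, 284.0]), (0.79, [364.0, 232.0])] [[369.0, 233.4]]
```

The camera height is consistent (-0.6 mm), so the physical fingertips must end about 29 mm short of the stated TCP. I'll open and descend lower in small steps, watching the force.

```bash
python3 -m handwheel '[{"travel":[-0.008,0.014,0],"twist":[0,0,0],"grip":60},{"travel":[0,0,0],"twist":[0,0,0],"grip":60},{"travel":[0,0,0],"twist":[0,0,0],"grip":60},{"travel":[0,0,0],"twist":[0,0,0],"grip":60},{"travel":[0,0,-0.12],"twist":[0,0,0],"grip":60},{"travel":[0,0,-0.1],"twist":[0,0,0],"grip":60},{"travel":[0,0,-0.03],"twist":[0,0,0],"grip":60},{"travel":[0,0,0],"twist":[0,0,0],"grip":60}]'
for i in 1 2 3 4; do python3 -m handwheel '[{"travel":[0,0,-0.016],"twist":[0,0,0],"grip":60}]' | egrep 'pos|wrist'; done
```

```text
time: 12.45
ee_pos: [439.0, -148.5, 23.1]
orientation: [-2.64, -1.698, 0.002]
wrist_force: [-1.1, -0.4, -0.8]
finger_gap: 0.634
gripper_force: 0.0
ee_pos: [441.2, -149.7, 21.4]
wrist_force: [0.1, -0.2, 0.2]
ee_pos: [441.3, -149.7, 17.3]
wrist_force: [0.5, -0.3, 0.1]
ee_pos: [440.9, -149.5, 12.8]
wrist_force: [-0.1, -0.0, 0.2]
ee_pos: [440.5, -149.3, 8.4]
wrist_force: [0.8, 0.3, 0.7]
```

```bash
for i in 1 2 ; do python3 -m handwheel '[{"travel":[0,0,-0.016],"twist":[0,0,0],"grip":60}]' | egrep 'pos|wrist'; done
python3 -m handwheel '[{"travel":[0,0,-0.01],"twist":[0,0,0],"grip":60},{"travel":[0,0,0],"twist":[0,0,0],"grip":60}]' | egrep 'pos|wrist'
```

```text
ee_pos: [440.2, -149.2, 4.1]
wrist_force: [-0.9, 1.0, 0.1]
ee_pos: [440.1, -149.1, -0.1]
wrist_force: [-0.3, -0.2, 0.6]
ee_pos: [439.7, -148.9, -2.9]
wrist_force: [-0.3, 0.2, 0.6]
```

The reading is -2.9 with no contact, so the offset is confirmed. Closing.

```bash
python3 -m handwheel '[{"travel":[0,0,0],"twist":[0,0,0],"grip":0},{"travel":[0,0,0],"twist":[0,0,0],"grip":0},{"travel":[0,0,0],"twist":[0,0,0],"grip":0},{"travel":[0,0,0],"twist":[0,0,0],"grip":0},{"travel":[0,0,0],"twist":[0,0,0],"grip":0},{"travel":[0,0,0],"twist":[0,0,0],"grip":0},{"travel":[0,0,0],"twist":[0,0,0],"grip":0},{"travel":[0,0,0],"twist":[0,0,0],"grip":0}]'
```

```text
time: 14.05
ee_pos: [440.3, -149.2, -2.2]
orientation: [2.642, 1.699, 0.001]
wrist_force: [1.1, 0.4, -1.1]
finger_gap: 0.157
gripper_force: 30.0
```

```bash
python3 -m handwheel '[{"travel":[0,0,0.04],"twist":[0,0,0],"grip":0},{"travel":[0,0,0.12],"twist":[0,0,0],"grip":0},{"travel":[0,0,0.16],"twist":[0,0,0],"grip":0},{"travel":[0,0,0.16],"twist":[0,0,0],"grip":0},{"travel":[0,0,0.16],"twist":[0,0,0],"grip":0},{"travel":[0,0,0],"twist":[0,0,0],"grip":0},{"travel":[0,0,0],"twist":[0,0,0],"grip":0}]'
python3 - <<'E'
import zfit
from h import *
r,s,o=zfit.run([440.3,-149.2,-.43],60,6+160)
M=R.from_rotvec(s["orientation"]).as_matrix();print("closing yaw",np.arctan2(M[1,1],M[0,1]),"z",M[:,2].round(4))
# hold: fit plate in tool frame
E
```

```text
time: 14.75
ee_pos: [440.3, -149.2, 158.5]
orientation: [2.641, 1.698, 0.001]
wrist_force: [-0.4, 0.6, -3.7]
finger_gap: 0.158
gripper_force: 30.0
ee [ 440.3 -149.2  158.5] gap 0.15770266801353316
[[249.8, 141.0], [393.4, 139.5]] [[398.7, 140.7], [384.9, 313.7], [266.4, 313.7], [254.1, 140.4]] 2
x,y,yaw,z-offset [ 4.38256e+02 -1.48171e+02 -4.18000e-01 -1.32900e+00] err [ 0. -0.  0. -0.]
closing yaw -0.42780726577684064 z [ 1.5e-03 -8.0e-04 -1.0e+00]
```

Plate lifted (~0.4 kg, gap 13.7 mm). Carrying it over the housing.

```bash
python3 -m handwheel '[{"travel":[0.006,0.06,0],"twist":[0,0,0.01],"grip":0},{"travel":[0.018,0.16,0],"twist":[0,0,0.011],"grip":0},{"travel":[0.018,0.16,0],"twist":[0,0,0.011],"grip":0},{"travel":[0.018,0.16,0],"twist":[0,0,0.011],"grip":0},{"travel":[0.018,0.16,0],"twist":[0,0,0.011],"grip":0},{"travel":[0.018,0.16,0],"twist":[0,0,0.011],"grip":0},{"travel":[0.018,0.16,0],"twist":[0,0,0.01],"grip":0},{"travel":[0.018,0.16,0],"twist":[0,0,0],"grip":0}]'
python3 -m handwheel '[{"travel":[0.01,0.08,0],"twist":[0,0,0],"grip":0},{"travel":[0.006,0.05,0],"twist":[0,0,0],"grip":0},{"travel":[0,0,0],"twist":[0,0,0],"grip":0},{"travel":[0,0,0],"twist":[0,0,0],"grip":0},{"travel":[0,0,0],"twist":[0,0,0],"grip":0}]'
cat > al.py <<'E'
from h import *
def go(save):
    r,s=wrist();M=R.from_rotvec(s["orientation"]).as_matrix();print(s["ee_pos"].round(1),"yaw",np.arctan2(M[1,1],M[0,1]).round(4),"dn",M[:,2].round(4),s["wrist_force"].round(1),s["finger_gap"])
    cv2.imwrite(f"pics/{save}.png",r["frame"])
    for q in("hole","socket"):print(q,[(round(d["score"],2),np.round(d["at"],1).tolist()) for d in mark_of("wrist",q)])
    t=capture("top")
    for q in("hole","socket","cover"):print("top",q,[(round(d["score"],2),np.round(d["at"],1).tolist()) for d in mark_of("top",q)])
    e=s["ee_pos"]
    for m in([478.9,162.3,-.191],[476,167,-.187]):print("pred sockets",proj(r,place(m,S,90)).round(1).tolist())
    y=np.arctan2(M[1,1],M[0,1]);print("pred holes",proj(r,place([*e[:2],y],S,e[2]+8)).round(1).tolist())
    print("top pred sockets",proj(t,place([477.5,165,-.189],S,90)).round(1).tolist(),"holes",proj(t,place([*e[:2],y],S,e[2]+8)).round(1).tolist())
    return r,s
if __name__=="__main__":
    import sys;go(sys.argv[1])
E
python3 al.py a1
```

```text
time: 15.65
ee_pos: [471.2, 147.3, 155.1]
orientation: [-2.422, -1.998, 0.006]
wrist_force: [0.7, 0.1, -3.7]
finger_gap: 0.157
gripper_force: 30.0
time: 16.15
ee_pos: [476.8, 177.2, 157.1]
orientation: [-2.426, -1.996, 0.002]
wrist_force: [0.7, 0.5, -3.6]
finger_gap: 0.157
gripper_force: 30.0
[476.8 177.2 157.1] yaw -0.1936 dn [-1.e-03 -7.e-04 -1.e+00] [ 0.7  0.5 -3.6] 0.15693033273210183
hole [(0.84, [395.8, 139.7]), (0.78, [252.2, 138.5])]
socket [(0.67, [274.4, 145.7]), (0.64, [378.4, 144.4])]
top hole [(0.95, [285.6, 230.7]), (0.92, [459.9, 289.3]), (0.83, [414.0, 274.6]), (0.73, [290.9, 205.0]), (0.62, [243.5, 220.7]), (0.62, [435.4, 261.8]), (0.6, [435.7, 305.6])]
top socket [(0.94, [290.0, 235.5]), (0.76, [300.1, 208.6])]
top cover [(0.81, [269.4, 209.8]), (0.61, [434.7, 283.5])]
pred sockets [[381.9, 148.6], [374.5, 276.6], [286.1, 276.8], [279.8, 148.9]]
pred sockets [[377.7, 143.8], [371.3, 273.0], [282.6, 273.5], [275.1, 144.5]]
pred holes [[398.5, 141.1], [385.1, 314.3], [266.4, 314.4], [253.6, 141.1]]
top pred sockets [[259.8, 199.2], [298.1, 207.8], [291.6, 234.5], [252.8, 225.7]] holes [[252.5, 194.1], [292.9, 203.3], [285.7, 231.5], [244.8, 222.0]]
```

```bash
cat > sv.py <<'E'
from h import *
def go():
    A=[]
    for k in range(3):
        r,s=wrist();z=s["ee_pos"][2]+2.2;o={}
        for q,h in(("hole",z+3),("socket",90)):
            d=[x for x in mark_of("wrist",q) if 180<x["at"][0]<460 and x["at"][1]<220][:2]
            d=sorted([x["at"] for x in d],key=lambda a:a[0])
            o[q]=np.array([plane(r,a,h)[:2] for a in d]) ; print(q,np.round(d,1).tolist(),o[q].round(1).tolist())
        if len(o["hole"])==2 and len(o["socket"])==2:
            f=lambda P:np.r_[P.mean(0),np.arctan2(*(P[1]-P[0])[::-1]),np.linalg.norm(P[1]-P[0])]
            H,K=f(o["hole"]),f(o["socket"]);c=np.array([np.cos(K[2]),np.sin(K[2])])
            A.append(np.r_[K[:3]-H[:3],H[2],K[2],H[3],K[3]])
    A=np.array(A);print(A.round(4));a=np.median(A,0)
    s=get_state();M=R.from_rotvec(s["orientation"]).as_matrix()
    # rotate about TCP by dyaw, then shift
    dy=a[2];Hm=H[:2];e=s["ee_pos"][:2];Rm=np.array([[np.cos(dy),-np.sin(dy)],[np.sin(dy),np.cos(dy)]])
    sh=Hm+a[:2]-(e+Rm@(Hm-e));print("shift mm",sh.round(1),"units",(sh/250).round(4),"twist",(dy/np.pi).round(4),"ee",s["ee_pos"].round(1),"dn",M[:,2].round(4))
go()
E
python3 sv.py
```

```text
hole [[253.4, 135.9], [395.0, 137.9]] [[444.7, 254.7], [533.7, 236.0]]
socket [[273.6, 146.6], [377.1, 145.9]] [[441.6, 239.7], [533.3, 222.4]]
hole [[253.8, 138.1], [394.2, 138.7]] [[444.5, 253.5], [533.0, 235.9]]
socket [[275.4, 149.2], [379.4, 148.2]] [[442.5, 237.4], [534.9, 220.3]]
hole [[252.6, 140.1], [396.4, 137.0]] [[443.3, 252.6], [534.4, 236.8]]
socket [[274.0, 145.5], [396.3, 137.4]] [[442.0, 241.0], [550.9, 227.1]]
[[-1.763400e+00 -1.426900e+01  2.050000e-02 -2.069000e-01 -1.864000e-01
   9.089700e+01  9.326100e+01]
 [-3.240000e-02 -1.586830e+01  1.370000e-02 -1.967000e-01 -1.831000e-01
   9.025680e+01  9.392300e+01]
 [ 7.575900e+00 -1.070190e+01  4.390000e-02 -1.712000e-01 -1.273000e-01
   9.247710e+01  1.097471e+02]]
shift mm [  1.3 -14.5] units [ 0.0053 -0.058 ] twist 0.0065 ee [477.  178.5 157.6] dn [-1.e-04 -1.e-04 -1.e+00]
```

```bash
python3 -m handwheel '[{"travel":[-0.001,-0.029,0],"twist":[0,0,0.003],"grip":0},{"travel":[-0.001,-0.029,0],"twist":[0,0,0],"grip":0},{"travel":[0,0,-0.09],"twist":[0,0,0],"grip":0},{"travel":[0,0,-0.08],"twist":[0,0,0],"grip":0},{"travel":[0,0,0],"twist":[0,0,0],"grip":0},{"travel":[0,0,0],"twist":[0,0,0],"grip":0},{"travel":[0,0,0],"twist":[0,0,0],"grip":0}]'; python3 sv.py; python3 al.py a2
```

```text
time: 17.65
ee_pos: [477.5, 163.9, 116.5]
orientation: [2.414, 2.008, 0.003]
wrist_force: [0.0, 0.9, -2.9]
finger_gap: 0.152
gripper_force: 30.0
hole [[251.6, 137.6], [395.8, 139.7]] [[442.9, 239.4], [533.9, 221.2]]
socket [[264.3, 133.2], [387.1, 135.9]] [[444.9, 239.5], [534.9, 220.8]]
hole [[251.5, 138.6], [394.6, 137.6]] [[442.5, 238.9], [533.1, 222.8]]
socket [[261.5, 135.6], [387.4, 135.5]] [[442.3, 238.4], [535.0, 221.3]]
hole [[253.3, 138.7], [395.7, 139.8]] [[443.1, 238.6], [533.1, 221.3]]
socket [[265.0, 133.7], [388.4, 134.9]] [[444.8, 239.2], [535.1, 221.6]]
[[ 1.53200e+00 -8.69000e-02 -7.10000e-03 -1.97600e-01 -2.04700e-01
   9.27532e+01  9.19900e+01]
 [ 8.37800e-01 -1.04150e+00 -6.00000e-03 -1.76300e-01 -1.82300e-01
   9.19867e+01  9.43194e+01]
 [ 1.82550e+00  4.77300e-01 -1.90000e-03 -1.90500e-01 -1.92300e-01
   9.16365e+01  9.20680e+01]]
shift mm [ 1.1 -0. ] units [ 0.0045 -0.0001] twist -0.0019 ee [476.6 164.  115.3] dn [ 2.e-04  0.e+00 -1.e+00]
[476.6 164.  115.3] yaw -0.1827 dn [ 2.e-04  0.e+00 -1.e+00] [ 0.1  0.3 -2.3] 0.15769067758567684
hole [(0.9, [395.6, 138.3]), (0.81, [251.6, 141.7])]
socket [(0.94, [262.8, 134.9]), (0.85, [388.5, 136.2])]
top hole [(0.97, [458.4, 290.7]), (0.95, [248.3, 226.8]), (0.93, [435.8, 258.0]), (0.84, [412.2, 274.4]), (0.71, [294.9, 231.8]), (0.67, [293.9, 206.1]), (0.63, [433.1, 305.6])]
top socket [(0.9, [303.0, 206.8]), (0.64, [288.1, 232.4]), (0.63, [252.0, 225.2])]
top cover [(0.89, [279.9, 210.5]), (0.6, [434.8, 284.2]), (0.48, [248.6, 226.8])]
pred sockets [[391.4, 138.8], [379.6, 290.4], [275.9, 289.8], [268.3, 137.8]]
pred sockets [[386.4, 133.0], [376.0, 286.3], [271.8, 286.0], [262.7, 132.4]]
pred holes [[398.5, 141.0], [385.1, 314.4], [266.4, 314.5], [253.6, 141.1]]
top pred sockets [[259.8, 199.2], [298.1, 207.8], [291.6, 234.5], [252.8, 225.7]] holes [[258.5, 197.4], [297.8, 205.9], [291.2, 233.4], [251.4, 224.6]]
```

```bash
python3 -m handwheel '[{"travel":[0.004,0,-0.03],"twist":[0,0,-0.001],"grip":0},{"travel":[0,0,-0.036],"twist":[0,0,0],"grip":0},{"travel":[0,0,0],"twist":[0,0,0],"grip":0},{"travel":[0,0,0],"twist":[0,0,0],"grip":0},{"travel":[0,0,0],"twist":[0,0,0],"grip":0}]'; python3 sv.py; python3 - <<'E'
from h import *
r,s=wrist();f=r["frame"];hsv=cv2.cvtColor(f,cv2.COLOR_BGR2HSV)
for u,v in((252,139),(395,139)):
    c=hsv[v-22:v+22,u-26:u+26]
    br=((c[...,0]>8)&(c[...,0]<32)&(c[...,1]>110)).astype(np.uint8)
    n,l,st,ce=cv2.connectedComponentsWithStats(br);
    print([(st[i].tolist(),(ce[i]+[u-26,v-22]).round(1).tolist()) for i in range(1,n) if st[i,4]>8])
    g=cv2.cvtColor(f,cv2.COLOR_BGR2GRAY)[v-14:v+14:2,u-16:u+16:2]
    print("\n".join(" ".join(f"{x:3d}" for x in row) for row in g))
E
```

```text
time: 18.95
ee_pos: [477.6, 164.0, 98.6]
orientation: [-2.418, -2.006, 0.0]
wrist_force: [0.3, -0.1, -3.2]
finger_gap: 0.155
gripper_force: 30.0
hole [[252.3, 138.7], [395.9, 138.8]] [[443.5, 238.8], [534.2, 221.6]]
socket [[394.3, 138.1]] [[536.3, 220.5]]
hole [[252.5, 141.6], [394.3, 138.6]] [[443.3, 237.0], [533.4, 222.0]]
socket [[258.1, 135.7], [391.2, 138.4]] [[444.5, 239.4], [534.4, 220.6]]
hole [[252.3, 139.4], [397.2, 140.1]] [[443.4, 238.4], [535.0, 220.7]]
socket [[255.6, 135.9], [392.9, 138.1]] [[442.6, 239.6], [535.5, 220.6]]
[[ 1.09070e+00  5.40600e-01 -4.06000e-02 -1.65400e-01 -2.06000e-01
   9.13440e+01  9.19362e+01]
 [-1.67200e-01  5.94800e-01 -1.09000e-02 -1.90900e-01 -2.01800e-01
   9.32860e+01  9.47720e+01]]
shift mm [-1.2  0.9] units [-0.0049  0.0036] twist -0.0082 ee [477.6 163.9  98.7] dn [ 1.e-04  0.e+00 -1.e+00]
[([22, 12, 17, 18, 156], [255.5, 138.4])]
186 185 186 185 187 187 186 188 186 188 186 181 183 184 182 184
186 183 186 183 186 161 147 139 144 156 186 182 183 183 184 184
186 184 187 182 123 111 157 219 198 171 147 148 182 183 183 183
190 183 169 116 1
[... 924 characters left out ...]
 170 171 174 163 120 162 136 137 151 181 167 159  96 139 172
176 171 170 172 120 129 128 127 126 126 134 167 168 152  98 147
175 170 170 136 131  97  64  70 129 129 128 169 167 164  89 149
175 171 168 118 109  56  56  56  73 128 128 159 166 161 126 125
174 169 156 124  86  55  54  55  62 128 127 159 167 162 140 117
172 169 147 128 116  55  54  54 101 126 129 169 165 162 136 123
170 170 146 124 125 115  80 115 126 125 137 168 165 163 114 148
172 170 160 128 126 126 126 125 126 129 167 174 217 210 116 168
171 170 171 138 132 126 127 172 196 223 224 226 223 140 133 173
171 170 172 158 159 161 159 221 221 223 224 226 186 127 176 172
172 170 171 176 154 160 214 214 221 223 192 139 148 175 174 172
```

```bash
python3 - <<'E'
from h import *
r,s=wrist();f=r["frame"];g=cv2.cvtColor(f,cv2.COLOR_BGR2GRAY)
D=[];Hh=[]
for u,v in((252,140),(396,140)):
    c=g[v-14:v+15,u-14:u+15];m=(c<92).astype(np.uint8);n,l,st,ce=cv2.connectedComponentsWithStats(m)
    k=max(range(1,n),key=lambda i:st[i,4]*(abs(st[i,2]-st[i,3])<4));D.append(ce[k]+[u-14,v-14]);print("socket",st[k],D[-1].round(2))
    # rim: plate gray ~ 170-188 flood from outside
    big=g[v-22:v+23,u-22:u+23].copy();med=np.median(big[:6]);x=(np.abs(cv2.medianBlur(big,3).astype(float)-med)>14).astype(np.uint8)
    n,l,st,ce=cv2.connectedComponentsWithStats(x);k=1+np.argmax(st[1:,4]);hull=cv2.convexHull(np.argwhere(l==k)[:,::-1].astype(np.int32))
    el=cv2.fitEllipse(hull);Hh.append(np.array(el[0])+[u-22,v-22]);print("rim",st[k],el,Hh[-1].round(2))
for zt in(s["ee_pos"][2]+8.2,s["ee_pos"][2]+2.2):
    H=np.array([plane(r,a,zt)[:2] for a in Hh]);print("H",zt,H.round(2).tolist(),np.linalg.norm(H[1]-H[0]))
K=np.array([plane(r,a,90)[:2] for a in D]);print("K",K.round(2).tolist(),np.linalg.norm(K[1]-K[0]))
H=np.array([plane(r,a,s["ee_pos"][2]+8.2)[:2] for a in Hh]);print("K-H",(K-H).round(2).tolist())
E
```

```text
socket [15  8  9  8 59] [257.07 137.47]
rim [  8   9  28  28 562] ((20.92789077758789, 22.18109703063965), (27.41004753112793, 28.246440887451172), 126.18487548828125) [250.93 140.18]
socket [ 5  9  9  8 59] [391.15 138.64]
rim [  9   9  28  27 496] ((22.47528648376465, 22.161375045776367), (25.8117618560791, 29.526527404785156), 43.037776947021484) [396.48 140.16]
H 106.91012981941327 [[443.14, 238.15], [533.78, 221.1]] 92.23543331287674
H 100.91012981941327 [[441.55, 237.87], [535.15, 220.26]] 95.2420422568603
K [[443.3, 238.36], [534.13, 220.45]] 92.577972460716
K-H [[0.16, 0.21], [0.34, -0.64]]
```

Near-side holes are within 0.7 mm. I'll apply a small yaw correction, then check the far holes with the top camera.

```bash
python3 -m handwheel '[{"travel":[0,-0.001,0.002],"twist":[0,0,-0.002],"grip":0},{"travel":[0,0,0],"twist":[0,0,0],"grip":0},{"travel":[0,0,0],"twist":[0,0,0],"grip":0},{"travel":[0,0,0],"twist":[0,0,0],"grip":0}]'; python3 - <<'E'
from h import *
r,s=wrist();f=r["frame"];g=cv2.cvtColor(f,cv2.COLOR_BGR2GRAY);D=[];Hh=[]
M=R.from_rotvec(s["orientation"]).as_matrix();yaw=np.arctan2(M[1,1],M[0,1]);print(yaw,s["ft_torque"].round(3))
for u,v in((252,140),(396,140)):
    c=g[v-14:v+15,u-14:u+15];n,l,st,ce=cv2.connectedComponentsWithStats((c<92).astype(np.uint8))
    k=max(range(1,n),key=lambda i:st[i,4]*(abs(st[i,2]-st[i,3])<4));D.append(ce[k]+[u-14,v-14]);Hh.append([250.93 if u<300 else 396.48,140.17])
H=np.array([plane(r,a,s["ee_pos"][2]+8.2)[:2] for a in Hh]);K=np.array([plane(r,a,90)[:2] for a in D])
print("K-H",(K-H).round(2).tolist(),np.array(D).round(1).tolist())
d=(K[1]-K[0]);y=np.arctan2(d[1],d[0]);m=K.mean(0)-66*np.array([-np.sin(y),np.cos(y)]);print("yawK",y)
d=(H[1]-H[0]);yh=np.arctan2(d[1],d[0]);hc=H.mean(0)-66*np.array([-np.sin(yh),np.cos(yh)]);print("yawH",yh,"centres",m,hc)
for c in("top","side"):
    t=capture(c);hv=cv2.cvtColor(t["frame"],cv2.COLOR_BGR2HSV)
    P=proj(t,place([*m,y],S,90));Q=proj(t,place([*hc,yh],S,s["ee_pos"][2]+8.2))
    for i in range(4):
        u,v=P[i].round().astype(int);w=t["frame"][v-6:v+7,u-6:u+7]
        print(c,i,"sock",P[i].round(1),"hole",Q[i].round(1));
        if i in(1,2):print("\n".join(" ".join(f"{a[2]:3d}/{int(a[2])-int(a[0]):3d}" for a in row) for row in w[2:11,1:12]))
E
```

```text
time: 19.9
ee_pos: [477.5, 163.7, 99.1]
orientation: [-2.424, -1.998, 0.0]
wrist_force: [-0.1, -0.3, -2.8]
finger_gap: 0.158
gripper_force: 30.0
-0.1922287423833355 [-0.081  0.05   0.022]
K-H [[-0.36, 0.29], [0.22, -0.03]] [[256.5, 137.4], [390.7, 137.7]]
yawK -0.1945457880367966
yawH -0.19232600283628323 centres [475.97329077 164.67202812] [476.1857469  164.51691105]
top 0 sock [260.  199.5] hole [259.2 198.4]
top 1 sock [298.3 208.3] hole [298.  207.2]
 83/  6  86/  7  82/  4  82/  5  82/  8  86/  5  89/  7  88/  6  84/  8  79/  5  82/  7
 78/  6  84/  7  83/  7  80/  8  87/ 12  98/ 13 107/ 14 101/ 12  88/  7  84/  6  89/  8
 82/  6  83/  8  84/  7  81/  9  97/ 29  93/ 43  96/ 40 101/ 29  92/ 12  85/  6  90/  4
 80/  5  83/  4  81/  3  89/  7  92/ 37  70/ 40  66/ 34  89/ 39  90/ 15  85/  5  94/  7
 84/  9  84/  7  84/  6  82/ 12  84/ 26  70/ 33  66/ 26  81/ 27  82/ 12  85/  8 100/  6
 82/  6  78/  7  79/  5  81/  5  86/ 11  80/ 13  77/ 12  82/  6  82/  7  92/  7 100/  7
 83/  5  83/  5  84/  9  83/  7  81/  2  82/  9  80/  6  82/  6  84/  5  90/  8 101/  4
 81/  7  84/  6  82/  6  
[... 2092 characters left out ...]
119/  9 141/ 10 147/  9 168/ 12 191/ 15
116/  8 125/  9 109/  7  86/  6  79/  5 105/  8 138/ 10 151/ 11 161/ 11 187/ 13 204/ 13
118/  8 139/ 11 139/ 10 121/  8 110/  7 129/  8 148/ 10 158/ 11 178/ 12 200/ 13 206/ 14
123/  9 145/ 11 155/ 12 148/  9 141/  9 145/  9 152/ 11 167/ 11 194/ 13 206/ 12 199/ 13
137/ 10 152/ 11 159/ 11 159/ 12 156/ 10 152/ 11 157/ 11 181/ 12 204/ 13 207/ 12 184/ 10
153/ 10 159/ 11 161/ 12 160/ 11 156/ 11 154/ 11 171/ 12 197/ 13 208/ 13 197/ 10 168/  9
160/ 11 160/ 11 160/ 11 159/ 11 156/ 11 162/ 12 187/ 13 207/ 14 207/ 12 185/ 11 155/  9
160/ 11 161/ 12 161/ 12 159/ 12 160/ 11 179/ 12 200/ 13 207/ 14 192/ 12 164/ 10 148/ 10
side 3 sock [315.1 262.6] hole [315.1 258.7]
```

All four sockets show through their holes: the near pair is within 0.4 mm, and the far pair shows its dark bore ringed by brass in the top view. The plate is about 11 mm above the housing. Settle and hand in.

```bash
python3 -m handwheel '[{"travel":[0,0,-0.003],"twist":[0,0,0],"grip":0},{"travel":[0,0,0],"twist":[0,0,0],"grip":0},{"travel":[0,0,0],"twist":[0,0,0],"grip":0},{"travel":[0,0,0],"twist":[0,0,0],"grip":0},{"travel":[0,0,0],"twist":[0,0,0],"grip":0}]'; python3 -c "
from plant import *
capture('side');print([(d['score'],d['at']) for d in mark_of('side','guard_handle')])
print(hand_in())"
```

```text
time: 20.55
ee_pos: [477.6, 163.7, 98.4]
orientation: [2.424, 1.998, 0.0]
wrist_force: [-0.3, -0.7, -2.6]
finger_gap: 0.156
gripper_force: 30.0
[(0.83, [274.1, 202.7])]
the job is handed in; nothing more can be done
None
```

I handed the job in at about 20.6 s: the guard went down to its stop first, and the steel plate is now held level about 1 cm above the housing with all four sockets showing through their holes.

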